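Proof-test a weld on the spring pull gauge

TASK

Proof-test the weld of the yellow-banded T-piece: take the V-block off the pull gauge and stand it upright on the black rubber mat, hook the T-piece's crossbar down behind the gauge's two prongs, and with the T-piece draw the gauge out until its black pointer meets the red marker, holding it there for two seconds without overshooting. Then ease the gauge gently back until it is fully home, unhook the T-piece and lay it flat in the green tray (set it and the block down rather than dropping them), leaving the marker, the other T-pieces and everything else alone.

Things in the scene. Friction and masses are not known exactly. Their poses are not given: they have to be found in the camera images.
- gauge: Pull gauge, bolted down: blue base plate, x -220 to +155, y -40 to +40 mm, 12 mm thick; blue spring barrel at its +x end (x +40 to +163, 78 mm high); white scale strip on its -y side (y -40 to -84, x -110 to +16, top 27 mm up). The carriage pulls out along the gauge's own -x, up to 95 mm. Origin: on the table, on the centre line, at the carriage's home; z up.
- carriage: Sprung steel carriage; axes and, when home, origin as the gauge's. Back plate, front face at x +5 mm, and two prongs at x -36 to -24, each 21 wide with a 26 mm gap between (centred on y 0), all 75 mm above the table. Crossbar goes in the 29 mm slot behind the prongs, the tube in the gap. Spring: 3.4 N at home plus 1.7 N per 10 mm; snaps back if let go.
- yoke (a point): Point on the carriage floor in the middle of the slot for the crossbar: x = -9.5 mm, y = 0 in the carriage, 26 mm above the table. Pulled, a 12 mm crossbar sits 8.5 mm further to -x than this, against the prongs.
- pointer (a point): Tip of the black pointer, fixed to the carriage at its x = 0, y = -74 mm, 34 mm above the table. Pointer and marker are level when they have the same x in the gauge's frame.
- marker_tip (a point): Tip of the red marker (a flag 8 mm wide in x, 42 mm high above the table, at y = -76 to -94 mm of the gauge), set somewhere 35 to 75 mm out from home (gauge x = -0.035 to -0.075). Leave it where it is.
- tpiece_yellow: The T-piece to test: steel square tube 16 x 16 mm lying along its x from x = -75 to +64 mm, with a round crossbar (12 mm diameter, 60 mm long, along y) welded on at x = +70 mm, centred on the tube's height; yellow band from x = -72 to -28 mm on the tube. 0.22 kg (+-30%). Origin: underside, on the centre line; z up.
- tpiece_blue: Same T-piece with a blue band, not to be tested: leave alone.
- tpiece_white: Same T-piece with a white band, not to be tested: leave alone.
- vblock: Grey V-block with a V groove along its top, 80 mm (x) x 45 mm (y) x 50 mm high, about 0.45 kg. Origin: centre of its underside. It starts on the gauge's base plate (12 mm up) in the way of the pull.
- mat: Black rubber mat, 150 (x) x 130 (y) x 4 mm, fixed. Origin: centre of its underside.
- tray: Green open tray, outside 200 (x) x 130 (y) x 30 mm high, walls and floor 4 to 5 mm, fixed. Origin: centre of its underside.
- spray_can: Bystander: orange can standing, radius 30, height 160 mm. Origin: centre of underside.
- tip_jar: Bystander: jar standing, radius 34, height 90 mm. Origin: centre of underside.
- hammer: Bystander: hammer lying along its x, 200 mm long.
- brush: Bystander: brush lying along its x, 180 mm long.
- level: Bystander: red spirit level 240 x 22 x 50 mm high standing on its edge along its x.
- pipe_collar: Bystander: short steel pipe standing, radius 34, height 70 mm.
Mind the look-alikes: they are no part of the job. Several things have the shape of the tray; the one meant has the colours described above.

How it is judged:
On the way, in this order (a step that is already met when the one before it is completed fails the run):
1. the gauge is drawn out by the yellow T-piece to the marker (pointer within 4 mm) and held 1.2 s (x of pointer in the frame of marker_tip between -0.004 and 0.004 m and contact force between tpiece_yellow and carriage above 3 N and contact force between the fingers and carriage below 1 N), for 1.2 s.
2. the gauge is back home (x of pointer in the frame of gauge above -0.006 m), for 0.2 s.
At the end, for the whole second after the job is handed in: Yellow T-piece flat (tilt under 0.15 rad) and at rest on the tray floor, origin within 90 mm (x) and 55 mm (y) of the tray centre; V-block upright and at rest on the mat, centre within 60 mm (x) and 55 mm (y) of the mat centre; carriage home within 6 mm (x of tpiece_yellow in the frame of tray between -0.09 and 0.09 m and y of tpiece_yellow in the frame of tray between -0.055 and 0.055 m and z of tpiece_yellow in the frame of tray between -0.01 and 0.012 m and angle between tpiece_yellow's own z axis and vertical below 0.15 rad and linear speed of each of tpiece_yellow, vblock below 0.02 m/s and x of vblock in the frame of mat between -0.06 and 0.06 m and y of vblock in the frame of mat between -0.055 and 0.055 m and z of vblock in the frame of mat between -0.005 and 0.008 m and angle between vblock's own z axis and vertical below 0.1 rad and x of pointer in the frame of gauge above -0.006 m); the robot touches nothing.
It fails at once if the pointer is pulled more than 10 mm past the marker (x of pointer in the frame of marker_tip below -0.01 m).
It fails at once if the carriage moves faster than 0.35 m/s (snaps back) (linear speed of carriage above 0.35 m/s).
It fails at once if the marker is shifted more than 4 mm (distance of marker_tip from where it was at the start of the episode above 0.004 m).
It fails at once if the T-piece or the V-block is let go with its underside more than 75 mm above the table ((height (world z) of tpiece_yellow above 0.075 m and contact force between the fingers and tpiece_yellow below 0.05 N) or (height (world z) of vblock above 0.075 m and contact force between the fingers and vblock below 0.05 N)).
It fails at once if another T-piece or a bystander is moved more than 20 mm (distance of any of tpiece_blue, tpiece_white, spray_can, tip_jar, hammer, brush, level, pipe_collar from where it was at the start of the episode above 0.02 m).
It also fails if it takes over 72 s, if anything falls off the work surface, if the arm or the gripper's body presses on something with over 40 N, if the wrist force passes 120 N, or if a joint passes its speed limit or range.

ROBOT

A 6-joint arm with a two-finger parallel gripper is mounted at the origin on the work surface. World frame = base frame: x ahead of the robot, y to its left, z up, the work surface at z = 0. Lengths are in m, angles in rad, forces in N, time in s.
With the tool pointing down it reaches from about 0.35 to 0.975 m from the base axis. Payload 4.9 kg.
Tool frame: the origin (TCP) lies at the very end of the fingers, on their centre line; the grasp point (between the pads) lies ctrl.hold_point_z behind it (ctrl.hold_point_z is the distance from the TCP to the grasp point, in m); z points along the fingers, y is the line along which they close (so a half turn about z gives the same grasp; the last joint's range is limited). The gripper opens to 85 mm and grips with 20 to 120 N. Pads are 22 mm wide; open, the fingers measure 114 mm over their backs; the gripper's body (76 mm by 85 mm) begins 54 mm behind the grasp point. The pads swing forward as they close: fully open they stand 13 mm farther back than shut.
Start: joints at [-1.459, 0.053, 1.613, -0, 1.476, -0.119], TCP at [0.143, -0.608, 0.231] pointing down, gripper open.
Joint ranges: [-3.01, 3.01], [-1.01, 2.22], [0.06, 2.58], [-1.02, 4.17], [0.09, 2.62], [-3.14, 3.14]. Speed limits (rad/s): [2.57, 2.57, 3.14, 3.14, 3.14, 3.14].

INTERFACE

Orientations are given as a rotation vector (axis times angle).
In Python, from station import ctrl gives the robot as it stands. The module is installed in compiled form; this text tells all that it offers.
- The arm moves only by the tool jog_arm, never from a script. Its argument "deltas" is a list of rows, each a list of 3 entries, a list of its own where there are three numbers: the closure, from -1 (fully open) to 1 (shut), then the shift along the world's x, y, z scaled (see below), then the turn, a rotation vector about the world's x, y, z scaled (see below). A call has 1 to 12 rows; each row is the pose to reach, as a shift and turn from the pose commanded when the call began, turning the shorter way round; what a row does not reach only later rows make up. The controller multiplies each number of a shift by 0.4 m and each number of a turn by 180 degrees. A row lasts 1/12 s, in which the tool goes at most 41.7 mm and 7.16 degrees, less where a joint would pass 70% of its speed; a pose out of reach is approached as far as the arm can. A call with a number of a shift or a turn outside -1 to 1 is refused whole. A call with a gripper value outside its range is refused whole. The fingers move at their own pace and stop on an object; "squeeze" is the grip in N (left out, the last holds). Time passes only in rows, so rows that repeat a pose let the fingers close. It gives the time, the measured TCP pose, the force, the opening and the grip force at its end, in the units of the state.
- ctrl.get_obs(): the state, without advancing time (a new reading comes with each control period).
- ctrl.get_image(name): name is "scene" or "top"; returns the picture (400x640x3 uint8, red, green, blue); there is no depth.
- ctrl.get_calibration(name): a dict with "K" (3x3 intrinsics, pixels), "extrinsics" (4x4, takes a point from world to camera coordinates). Camera axes: x right, y down, z forward; pixel columns grow to the right and rows downward; lengths in m; the calibration is good to about 2 mm. A picture is of the moment at which its call begins. get_calibration takes no time and is no camera call.
- ctrl.finish_job(): hands the job in; it is judged then, once.
The state is a dict: "t": time; "q": joint angles; "dq": joint speeds; "effort": joint torques, N m; "tool_pos": TCP position; "tool_rot": TCP orientation; "contact_force": force on the tool from outside, world axes, zero at the start; "wrist_torque": the same for the moment, N m; "opening": finger opening in m; "grip_force": force on a finger pad.
Only numpy, scipy, OpenCV 4.12 (cv2) and the standard library are available. Lean on these libraries where they do the work, as an engineer would, in place of code of your own. Each camera call takes 0.05 s, during which the arm holds its last target. There are 200 camera calls.

## Working session

There is one attempt and no reset: what is moved stays moved. The work goes in short steps, Python scripts to look and compute and a tool call to move; the robot and the scene stay as the last step left them, time stands still between calls to the robot, and variables do not carry over. Pictures are saved under pics/ and viewed, at most 14 in all, crops included, and the job is handed in when it is done.

Besides the shell and the picture viewer there is one more tool, called after "Request:" by a JSON object that holds its "api" and its "payload". jog_arm: Moves the arm, as the interface text tells. Its arguments: {"type":"object","properties":{"deltas":{"type":"array","items":{"type":"array"}},"squeeze":{"type":"number"}},"required":["deltas"]}

```bash
mkdir -p pics
cat > h.py <<'E'
import numpy as np, cv2
from station import ctrl
def cal(n):
    c=ctrl.get_calibration(n); return np.array(c["K"]),np.array(c["extrinsics"])
def back(n,uv,z):
    K,E=cal(n); R,t=E[:3,:3],E[:3,3]
    d=R.T@np.linalg.inv(K)@np.array([uv[0],uv[1],1.]); o=-R.T@t
    return o+d*(z-o[2])/d[2]
def proj(n,p):
    K,E=cal(n); c=K@(E[:3,:3]@np.array(p)+E[:3,3]); return c[:2]/c[2]
def snap(n,f,box=None,s=1):
    im=np.array(ctrl.get_image(n))[:,:,::-1]
    if box: im=im[box[1]:box[3],box[0]:box[2]]
    cv2.imwrite('pics/'+f,cv2.resize(im,None,fx=s,fy=s,interpolation=cv2.INTER_CUBIC))
E
python3 - <<'E'
from h import *
snap('top','t0.png',None,1.25); snap('scene','s0.png',None,1.25)
for n in('top','scene'):
    K,E=cal(n); print(n,K.round(1).tolist(),E.round(3).tolist())
print(ctrl.hold_point_z, ctrl.get_obs())
E
```

```text
top [[420.8, 0.0, 325.0], [0.0, 420.8, 201.4], [0.0, 0.0, 1.0]] [[0.003, -1.0, -0.013, 0.045], [-0.997, -0.002, -0.081, 0.499], [0.081, 0.013, -0.997, 1.33], [0.0, 0.0, 0.0, 1.0]]
scene [[498.8, 0.0, 322.8], [0.0, 498.8, 200.2], [0.0, 0.0, 1.0]] [[-0.491, 0.871, 0.011, 0.227], [0.738, 0.423, -0.526, -0.36], [-0.462, -0.25, -0.851, 1.708], [0.0, 0.0, 0.0, 1.0]]
0.0187 {'t': 0.1, 'q': array([-1.45901583e+00,  5.33070752e-02,  1.61415376e+00,  3.30739463e-05,
        1.47602497e+00, -1.19006510e-01]), 'dq': array([ 0.00122166, -0.00170609, -0.00303828, -0.00049083,  0.00221592,
        0.00048099]), 'effort': array([ 3.78733539e-04, -3.94903994e+01, -3.71364462e+01, -1.28760385e-04,
        3.90206536e-03,  6.89695000e-06]), 'tool_pos': array([ 0.14290648, -0.6078593 ,  0.23017766]), 'tool_rot': array([-3.11881980e+00, -3.61492507e-01, -6.24208456e-05]), 'contact_force': array([-0.33489046, -0.05759284, -0.55193576]), 'wrist_torque': array([ 0.02576088, -0.00311767, -0.01351421]), 'grip_force': 0.0, 'opening': 0.08531300738497244}
```

View pics/t0.png

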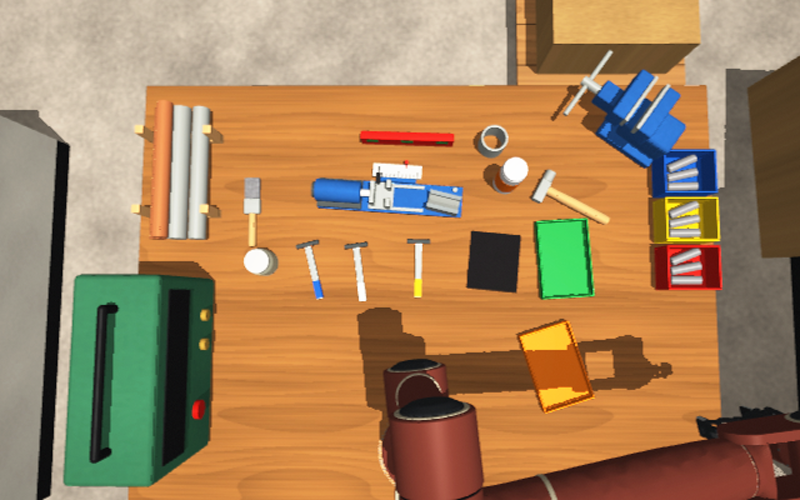

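View pics/s0.png

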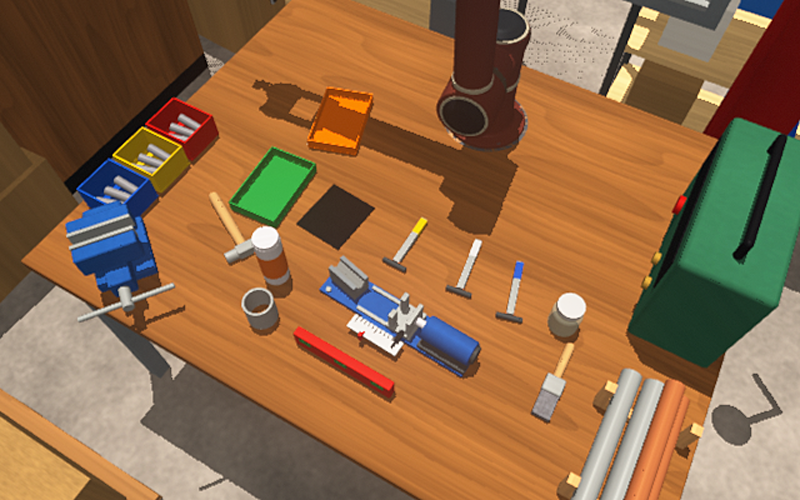

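The gauge's barrel points to world +y and its scale faces away from the robot. The yellow T, mat and green tray are on the near side (top view about (418,268), (494,262) and (563,258)). Next I'll take enlarged crops.

Run:
```python
from h import *
snap('top','t1.png',(240,115,400,245),5)
snap('scene','s1.png',(240,200,400,310),5)
```

```text
(no output)
```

View pics/t1.png

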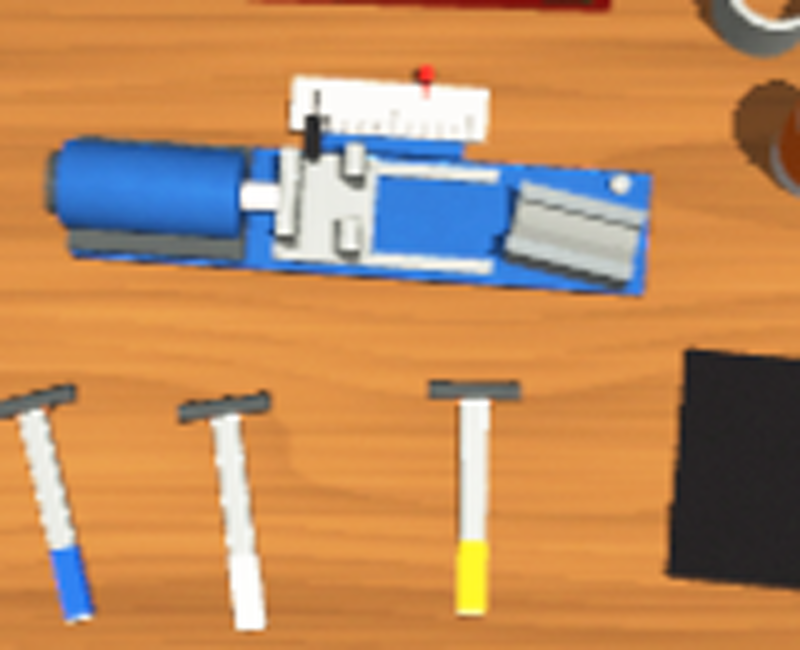

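View pics/s1.png

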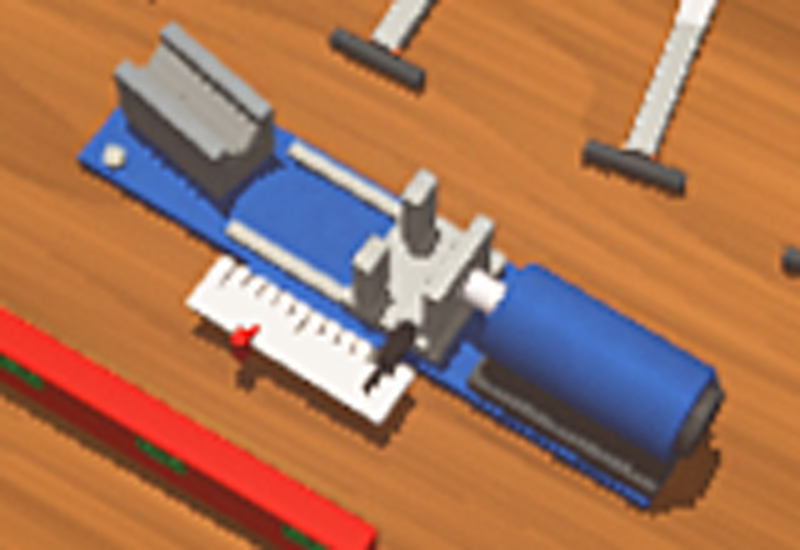

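Run:
```python
from h import *
def T(x,y,z): return back('top',((x+.5)/5-.5+240,(y+.5)/5-.5+115),z)
def S(x,y,z): return back('scene',((x+.5)/5-.5+240,(y+.5)/5-.5+200),z)
for n in('top','scene'):
    K,E=cal(n); print(n,'cam',(-E[:3,:3].T@E[:3,3]).round(3))
P=lambda l,p:print(l,p.round(4))
P('g(-220,-40)',T(651,173,.012));P('g(-220,40)',T(640,295,.012));P('g(155,40)',T(70,257,.012))
P('S g(-220,-40)',S(80,160,.012));P('S g(155,-40)',S(652,508,.012))
P('strip TL(16,-84)',T(293,76,.027));P('strip TR(-110,-84)',T(490,89,.027))
P('S strip L(-110,-84)',S(187,302,.027));P('S strip(16,-84)',S(380,425,.027))
P('marker top',T(426,73,.042));P('S marker top',S(246,332,.042));P('marker point',T(427,96,.03))
P('pointer',T(317,92,.034));P('S pointer',S(368,390,.034))
P('T bar',T(475,388,.014));P('barL',T(429,388,.010));P('barR',T(521,390,.010));P('T end',T(471,612,.016));P('S bar L',S(420,82,.008));P('S bar R',S(334,38,.008))
for p in[(523,181),(650,210),(510,245),(630,280)]:P('vb',T(*p,.062))
for p in[(118,68),(172,24),(272,108),(218,160)]:P('Svb',S(*p,.062))
def t0(n,x,y,z): return back(n,(x/1.25,y/1.25),z)
for p in[(476,231),(521,235),(518,292),(468,288)]:P('mat',t0('top',*p,.004))
for p in[(535,221),(588,219),(594,297),(542,299)]:P('tray',t0('top',*p,.03))
P('can',t0('top',515,168,.16));P('jar',t0('top',258,260,.09))
P('white bar',T(224,408,.01));P('white end',T(252,628,.016))
P('prong1',T(356,150,.075));P('prong2',T(350,225,.075));
```

```text
top cam [0.389 0.029 1.366]
scene cam [1.167 0.382 1.261]
g(-220,-40) [ 0.6702 -0.0986  0.012 ]
g(-220,40) [ 0.59  -0.091  0.012]
g(155,40) [0.6145 0.2799 0.012 ]
S g(-220,-40) [ 0.6735 -0.0989  0.012 ]
S g(155,-40) [0.6975 0.2748 0.012 ]
strip TL(16,-84) [0.7307 0.1342 0.027 ]
strip TR(-110,-84) [0.7221 0.0066 0.027 ]
S strip L(-110,-84) [0.7234 0.0051 0.027 ]
S strip(16,-84) [0.7332 0.131  0.027 ]
marker top [0.7288 0.0478 0.042 ]
S marker top [0.7281 0.0461 0.042 ]
marker point [0.7168 0.0473 0.03  ]
pointer [0.7184 0.1181 0.034 ]
S pointer [0.7217 0.1172 0.034 ]
T bar [0.529  0.0159 0.014 ]
barL [0.5293 0.0456 0.01  ]
barR [ 0.5282 -0.014   0.01  ]
T end [0.3848 0.0182 0.016 ]
S bar L [0.5316 0.0421 0.008 ]
S bar R [ 0.5307 -0.0162  0.008 ]
vb [ 0.6547 -0.0136  0.062 ]
vb [ 0.6363 -0.0931  0.062 ]
vb [ 0.6141 -0.0055  0.062 ]
vb [ 0.5921 -0.0804  0.062 ]
Svb [ 0.6345 -0.0933  0.062 ]
Svb [ 0.5954 -0.0826  0.062 ]
Svb [ 0.6138 -0.0059  0.062 ]
Svb [ 0.6561 -0.0146  0.062 ]
mat [ 0.5545 -0.1345  0.004 ]
mat [ 0.5443 -0.2511  0.004 ]
mat [ 0.3966 -0.2413  0.004 ]
mat [ 0.4064 -0.1128  0.004 ]
tray [ 0.5773 -0.2819  0.03  ]
tray [ 0.5827 -0.4167  0.03  ]
tray [ 0.3845 -0.4269  0.03  ]
tray [ 0.379  -0.2962  0.03  ]
can [ 0.6832 -0.2074  0.16  ]
jar [0.4719 0.4075 0.09  ]
white bar [0.516  0.1785 0.01  ]
white end [0.3742 0.1583 0.016 ]
prong1 [0.6715 0.0908 0.075 ]
prong2 [0.6243 0.0942 0.075 ]
```

Request:
{"api": "jog_arm", "payload": {"deltas": [[-1,[0.6,0.7,0],[0,0,0.347]],[-1,[0.6,0.7,0],[0,0,0.347]],[-1,[0.6,0.7,0],[0,0,0.347]],[-1,[0.6,0.7,0],[0,0,0.347]],[-1,[0.6,0.7,0],[0,0,0.347]],[-1,[0.6,0.7,0],[0,0,0.347]],[-1,[0.6,0.7,0],[0,0,0.347]],[-1,[0.6,0.7,0],[0,0,0.347]],[-1,[0.6,0.7,0],[0,0,0.347]],[-1,[0.6,0.7,0],[0,0,0.347]],[-1,[0.6,0.7,0],[0,0,0.347]],[-1,[0.6,0.7,0],[0,0,0.347]]], "squeeze": 60}}

```text
t: 1.2
tool_pos: [0.3827, -0.3286, 0.2312]
tool_rot: [-2.481, -1.927, 0.001]
contact_force: [-0.5, -0.5, 0.2]
opening: 0.0855
grip_force: 0.0
```

Request:
{"api": "jog_arm", "payload": {"deltas": [[-1,[0.605,0.7,-0.325],[0,0,0]],[-1,[0.605,0.7,-0.325],[0,0,0]],[-1,[0.605,0.7,-0.325],[0,0,0]],[-1,[0.605,0.7,-0.325],[0,0,0]],[-1,[0.605,0.7,-0.325],[0,0,0]],[-1,[0.605,0.7,-0.325],[0,0,0]],[-1,[0.605,0.7,-0.325],[0,0,0]],[-1,[0.605,0.7,-0.325],[0,0,0]],[-1,[0.605,0.7,-0.325],[0,0,0]],[-1,[0.605,0.7,-0.325],[0,0,0]],[-1,[0.605,0.7,-0.325],[0,0,0]],[-1,[0.605,0.7,-0.325],[0,0,0]]]}}

```text
t: 2.2
tool_pos: [0.6247, -0.0496, 0.1003]
tool_rot: [-2.481, -1.925, 0.003]
contact_force: [-0.8, -0.4, -0.1]
opening: 0.0854
grip_force: 0.0
```

Next I lower 0.078 m to z 0.022, then close.

Request:
{"api": "jog_arm", "payload": {"deltas": [[-1,[0,0,-0.08],[0,0,0]],[-1,[0,0,-0.15],[0,0,0]],[-1,[0,0,-0.195],[0,0,0]],[-1,[0,0,-0.195],[0,0,0]],[0.2,[0,0,-0.195],[0,0,0]],[0.5,[0,0,-0.195],[0,0,0]],[1,[0,0,-0.195],[0,0,0]],[1,[0,0,-0.195],[0,0,0]],[1,[0,0,-0.195],[0,0,0]],[1,[0,0,-0.195],[0,0,0]],[1,[0,0,-0.195],[0,0,0]],[1,[0,0,-0.195],[0,0,0]]]}}

```text
t: 3.2
tool_pos: [0.6265, -0.0491, 0.0261]
tool_rot: [2.479, 1.925, 0.002]
contact_force: [-1.1, -1.7, 6.2]
opening: 0.044
grip_force: 63.8
```

Request:
{"api": "jog_arm", "payload": {"deltas": [[1,[0,0,0.04],[0,0,0]],[1,[0,0,0.1],[0,0,0]],[1,[-0.03,-0.03,0.13],[0,0,0]],[1,[-0.09,-0.08,0.13],[0,0,0]],[1,[-0.15,-0.136,0.13],[0,0,0]],[1,[-0.21,-0.19,0.13],[0,0,0]],[1,[-0.27,-0.245,0.13],[0,0,0]],[1,[-0.33,-0.3,0.1],[0,0,0]],[1,[-0.36,-0.33,0.06],[0,0,0]],[1,[-0.375,-0.34,0.03],[0,0,0]],[1,[-0.375,-0.34,0.01],[0,0,0]],[1,[-0.375,-0.34,0.01],[0,0,0]]]}}

```text
t: 4.2
tool_pos: [0.4735, -0.1832, 0.025]
tool_rot: [-2.478, -1.924, 0.002]
contact_force: [-0.7, 0.4, -4.1]
opening: 0.0444
grip_force: 63.0
```

Request:
{"api": "jog_arm", "payload": {"deltas": [[1,[0,0,-0.008],[0,0,0]],[1,[0,0,-0.014],[0,0,0]],[1,[0,0,-0.018],[0,0,0]],[1,[0,0,-0.019],[0,0,0]],[1,[0,0,-0.019],[0,0,0]],[1,[0,0,-0.019],[0,0,0]]]}}

```text
t: 4.7
tool_pos: [0.4754, -0.1843, 0.02]
tool_rot: [2.48, 1.928, 0.0]
contact_force: [-0.4, 0.7, -3.7]
opening: 0.044
grip_force: 62.9
```

Request:
{"api": "jog_arm", "payload": {"deltas": [[1,[0,0,-0.004],[0,0,0]],[1,[0,0,-0.008],[0,0,0]],[1,[0,0,-0.008],[0,0,0]],[1,[0,0,-0.008],[0,0,0]]]}}

```text
t: 5.03
tool_pos: [0.4756, -0.1846, 0.0181]
tool_rot: [2.481, 1.927, 0.0]
contact_force: [-3.1, 2.6, 6.3]
opening: 0.0442
grip_force: 63.9
```

Request:
{"api": "jog_arm", "payload": {"deltas": [[0.2,[0,0,0],[0,0,0]],[-1,[0,0,0],[0,0,0]],[-1,[0,0,0],[0,0,0]],[-1,[0,0,0],[0,0,0]],[-1,[0,0,0.05],[0,0,0]],[-1,[0,0,0.12],[0,0,0]],[-1,[0,0,0.2],[0,0,0]],[-1,[0,0,0.25],[0,0,0]]]}}

```text
t: 5.7
tool_pos: [0.4761, -0.1851, 0.1197]
tool_rot: [2.478, 1.925, 0.002]
contact_force: [-0.8, -0.7, 0.7]
opening: 0.0856
grip_force: 0.0
```

Request:
{"api": "jog_arm", "payload": {"deltas": [[-1,[-0.05,0.5,0],[0,0,-0.425]],[-1,[-0.05,0.5,0],[0,0,-0.425]],[-1,[-0.05,0.5,0],[0,0,-0.425]],[-1,[-0.05,0.5,0],[0,0,-0.425]],[-1,[-0.05,0.5,0],[0,0,-0.425]],[-1,[-0.05,0.5,0],[0,0,-0.425]],[-1,[-0.05,0.5,0],[0,0,-0.425]],[-1,[-0.05,0.5,0],[0,0,-0.425]],[-1,[-0.05,0.5,0],[0,0,-0.425]],[-1,[-0.05,0.5,0],[0,0,-0.425]],[-1,[-0.05,0.5,0],[0,0,-0.425]],[-1,[-0.05,0.5,0],[0,0,-0.425]]]}}

```text
t: 6.7
tool_pos: [0.4551, 0.0156, 0.1166]
tool_rot: [3.141, -0.029, 0.001]
contact_force: [0.7, 0.3, 0.3]
opening: 0.0852
grip_force: 0.0
```

Request:
{"api": "jog_arm", "payload": {"deltas": [[-1,[0,0.002,-0.09],[0,0,0]],[-1,[0,0.002,-0.18],[0,0,0]],[-1,[0,0.002,-0.24],[0,0,0]],[-1,[0,0.002,-0.27],[0,0,0]],[-1,[0,0.002,-0.278],[0,0,0]],[0.2,[0,0.002,-0.278],[0,0,0]],[0.5,[0,0.002,-0.278],[0,0,0]],[1,[0,0.002,-0.278],[0,0,0]],[1,[0,0.002,-0.278],[0,0,0]],[1,[0,0.002,-0.278],[0,0,0]],[1,[0,0.002,-0.278],[0,0,0]],[1,[0,0.002,-0.278],[0,0,0]]], "squeeze": 100}}

```text
t: 7.7
tool_pos: [0.4559, 0.0164, 0.0067]
tool_rot: [3.141, -0.022, 0.002]
contact_force: [-2.0, 0.6, 5.5]
opening: 0.013
grip_force: 98.8
```

Request:
{"api": "jog_arm", "payload": {"deltas": [[1,[0,0,0.05],[0,0,0]],[1,[0,0,0.12],[0,0,0]],[1,[0,0,0.2],[0,0,0]],[1,[0,0,0.25],[0,0,0]],[1,[0,0,0.27],[0,0,0]],[1,[0,0,0.27],[0,0,0]]]}}

```text
t: 8.2
tool_pos: [0.4564, 0.0162, 0.1155]
tool_rot: [3.141, -0.022, 0.007]
contact_force: [-0.1, 0.0, -3.0]
opening: 0.0125
grip_force: 98.4
```

Run:
```python
from h import *
a=np.array(ctrl.get_image('top'))[:,:,::-1][150:250,270:430]
b=np.array(ctrl.get_image('scene'))[:,:,::-1][100:260,220:430]
a=cv2.resize(a,(780,488)); cv2.imwrite('pics/t2.png',a)
cv2.imwrite('pics/s2.png',cv2.resize(b,(780,594)))
```

```text
(no output)
```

View pics/s2.png

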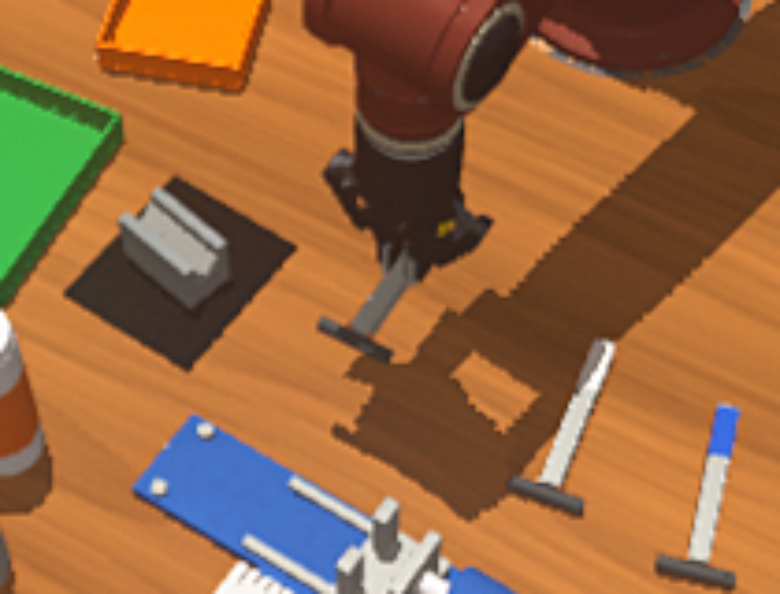

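Run:
```python
from h import *
s=780/210
f=lambda x,y,z: back('scene',((x+.5)/s-.5+220,(y+.5)/s-.5+100),z)
for z in(.107,.117):print(f(321,327,z).round(4),f(389,353,z).round(4))
print([((proj('scene',p)-[220,100])*s).round(0) for p in([.530,.0455,.117],[.5295,-.0145,.117])])
```

```text
[ 0.5273 -0.0174  0.107 ] [0.5221 0.0377 0.107 ]
[ 0.5328 -0.0139  0.117 ] [0.5277 0.0407 0.117 ]
[array([392., 357.]), array([321., 322.])]
```

View pics/t2.png

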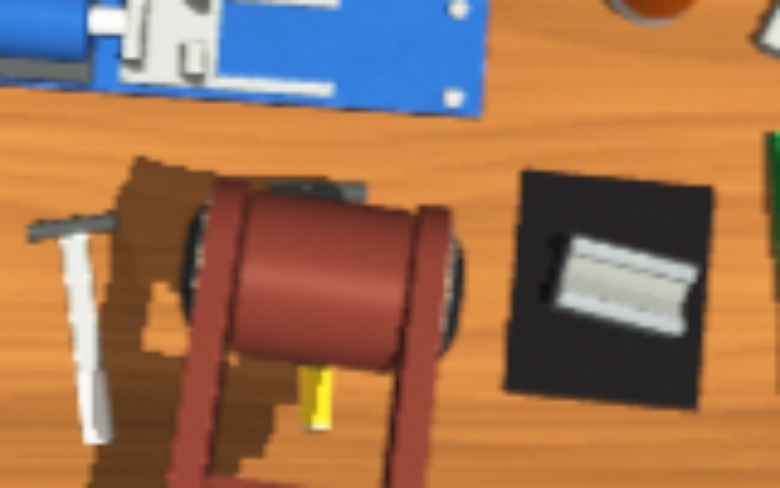

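Run:
```python
from h import *
s=780/160
f=lambda x,y,z: back('top',((x+.5)/s-.5+270,(y+.5)/s-.5+150),z).round(4)
print('end',f(316,429,.124),'top of tube at y=370',f(316,370,.124),'barR',f(367,192,.115),'bar topmid',f(317,181,.117))
```

```text
end [0.3834 0.0172 0.124 ] top of tube at y=370 [0.419  0.0173 0.124 ] barR [ 0.5283 -0.0139  0.115 ] bar topmid [0.5348 0.0168 0.117 ]
```

Request:
{"api": "jog_arm", "payload": {"deltas": [[1,[0.03,0.005,0.01],[0,0,0.039]],[1,[0.07,0.01,0.02],[0,0,0.079]],[1,[0.11,0.015,0.02],[0,0,0.118]],[1,[0.15,0.02,0.02],[0,0,0.158]],[1,[0.19,0.025,0.02],[0,0,0.198]],[1,[0.23,0.03,0.02],[0,0,0.237]],[1,[0.27,0.035,0.02],[0,0,0.277]],[1,[0.31,0.04,0.02],[0,0,0.317]],[1,[0.35,0.045,0.02],[0,0,0.356]],[1,[0.39,0.05,0.02],[0,0,0.396]],[1,[0.43,0.055,0.02],[0,0,0.435]],[1,[0.463,0.06,0.02],[0,0,0.474]]]}}

```text
t: 9.3
tool_pos: [0.6393, 0.0405, 0.1174]
tool_rot: [-2.316, -2.117, 0.006]
contact_force: [0.3, -0.1, -1.6]
opening: 0.0126
grip_force: 98.4
```

Request:
{"api": "jog_arm", "payload": {"deltas": [[1,[0,0,0],[0,0,0.005]],[1,[0,0,0],[0,0,0.009]],[1,[0,0,0],[0,0,0.009]],[1,[0,0,0],[0,0,0.009]]]}}

```text
t: 9.63
tool_pos: [0.6388, 0.0404, 0.1199]
tool_rot: [-2.296, -2.142, 0.003]
contact_force: [0.3, -1.1, -2.3]
opening: 0.0126
grip_force: 98.5
```

Run:
```python
from h import *
print(ctrl.get_obs()['tool_pos'],ctrl.get_obs()['tool_rot'])
a=np.array(ctrl.get_image('top'))[:,:,::-1][120:190,265:395]
b=np.array(ctrl.get_image('scene'))[:,:,::-1][190:290,250:380]
cv2.imwrite('pics/c3.png',np.vstack([cv2.resize(a,None,fx=3.4,fy=3.4,interpolation=2),cv2.resize(b,None,fx=3.4,fy=3.4,interpolation=2)]))
```

```text
[0.63878761 0.04036921 0.11993444] [-2.29567436 -2.14200495  0.00281167]
```

View pics/c3.png

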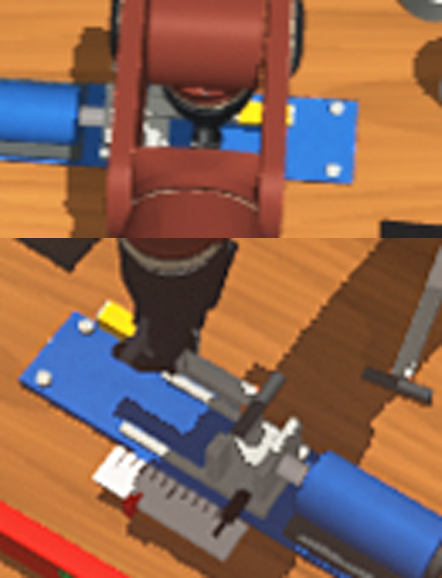

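Run:
```python
from h import *
f=lambda x,y,z: back('scene',((x+.5)/3.4-.5+250,(y-237.5)/3.4-.5+190),z)
g=np.array([.066,.998]);O=np.array([.647,.1226]);yy=np.array([-.998,.066])
def G(l,p): d=p[:2]-O; print(l,p.round(4),'gauge mm',(1000*np.array([d@g,d@yy])).round(1))
G('bar+y',f(278,377,.121));G('bar-y',f(238,432,.121))
t=lambda x,y,z: back('top',((x+.5)/3.4-.5+265,(y+.5)/3.4-.5+120),z)
G('tube end -y',t(293,103,.129));G('tube end +y',t(292,124,.129))
G('tcp',np.array([.6388,.0404]))
b=[.6388+.073*.066,.0404+.073*.998]
for s in(1,-1):
    p=np.r_[np.array(b)+s*.03*yy,.121]; print('exp',(proj('scene',p)-[249.5,189.5])*3.4+[-.5,237.5])
e=np.array([.6388,.0404])-.072*g
for s in(1,-1): print('exp end',(proj('top',np.r_[e+s*.008*yy,.129])-[264.5,119.5])*3.4-.5)
```

```text
bar+y [0.6167 0.1115 0.121 ] gauge mm [-13.   29.5]
bar-y [0.6723 0.1081 0.121 ] gauge mm [-12.8 -26.2]
tube end -y [ 0.6437 -0.0312  0.129 ] gauge mm [-153.7   -6.8]
tube end +y [ 0.6251 -0.0303  0.129 ] gauge mm [-154.    11.8]
tcp [0.6388 0.0404] gauge mm [-82.6   2.8]
exp [284.13003965 376.12172114]
exp [240.857021   435.26979854]
exp end [292.76292964 122.85755608]
exp end [293.9401666  104.84162239]
```

Request:
{"api": "jog_arm", "payload": {"deltas": [[1,[0.007,0.004,0],[0,0,0]],[1,[0.007,0.004,-0.01],[0,0,0]],[1,[0.007,0.004,-0.03],[0,0,0]],[1,[0.007,0.004,-0.055],[0,0,0]],[1,[0.007,0.004,-0.08],[0,0,0]],[1,[0.007,0.004,-0.09],[0,0,0]],[1,[0.007,0.004,-0.09],[0,0,0]]]}}

```text
t: 10.32
tool_pos: [0.6412, 0.0421, 0.0824]
tool_rot: [-2.293, -2.143, 0.005]
contact_force: [-0.2, 0.2, -3.0]
opening: 0.0128
grip_force: 98.5
```

Request:
{"api": "jog_arm", "payload": {"deltas": [[1,[0,0,-0.012],[0,0,0]],[1,[0,0,-0.025],[0,0,0]],[1,[0,0,-0.037],[0,0,0]],[1,[0,0,-0.05],[0,0,0]],[1,[0,0,-0.05],[0,0,0]]]}}

```text
t: 10.73
tool_pos: [0.6421, 0.042, 0.0638]
tool_rot: [-2.294, -2.144, 0.002]
contact_force: [-0.3, -0.5, -2.4]
opening: 0.0125
grip_force: 98.5
```

No contact, so the bar is inside the slot. I continue down.

Request:
{"api": "jog_arm", "payload": {"deltas": [[1,[0,0,-0.015],[0,0,0]],[1,[0,0,-0.03],[0,0,0]],[1,[0,0,-0.045],[0,0,0]],[1,[0,0,-0.058],[0,0,0]],[1,[0,0,-0.066],[0,0,0]],[1,[0,0,-0.068],[0,0,0]],[1,[0,0,-0.068],[0,0,0]]]}}

```text
t: 11.32
tool_pos: [0.6427, 0.042, 0.0376]
tool_rot: [-2.295, -2.145, 0.001]
contact_force: [-0.6, 0.1, -2.4]
opening: 0.0125
grip_force: 98.5
```

Request:
{"api": "jog_arm", "payload": {"deltas": [[1,[-0.0008,-0.0125,0],[0,0,0]],[1,[-0.0016,-0.0225,0],[0,0,0]],[1,[-0.0023,-0.035,0],[0,0,0]],[1,[-0.0032,-0.0475,0],[0,0,0]],[1,[-0.004,-0.06,0],[0,0,0]],[1,[-0.005,-0.075,0],[0,0,0]],[1,[-0.006,-0.09,0],[0,0,0]],[1,[-0.007,-0.105,0],[0,0,0]],[1,[-0.0079,-0.12,0],[0,0,0]],[1,[-0.0089,-0.135,0],[0,0,0]],[1,[-0.0093,-0.14,0],[0,0,0]],[1,[-0.0093,-0.14,0],[0,0,0]]]}}

```text
t: 12.32
tool_pos: [0.6396, -0.0121, 0.0383]
tool_rot: [-2.294, -2.142, -0.007]
contact_force: [2.2, 10.5, -3.3]
opening: 0.0129
grip_force: 98.4
```

Run:
```python
from h import *
snap('scene','s4.png',(260,240,360,300),7)
```

```text
(no output)
```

View pics/s4.png

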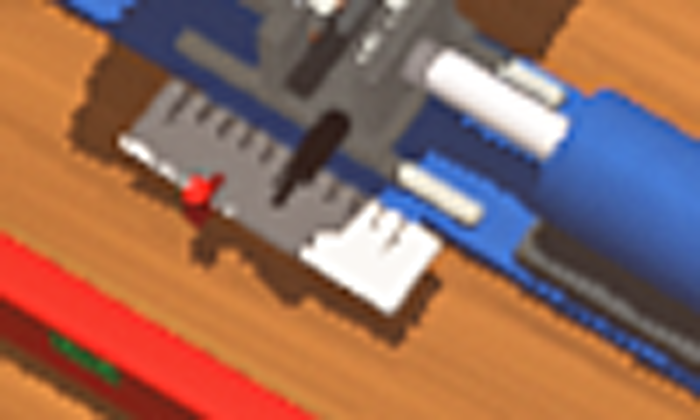

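Run:
```python
from h import *
f=lambda x,y,z: back('scene',((x+.5)/7-.5+260,(y+.5)/7-.5+240),z)
g=np.array([.066,.998]);O=np.array([.647,.1226]);yy=np.array([-.998,.066])
def G(l,p): d=p[:2]-O; print(l,p.round(4),'gauge mm',(1000*np.array([d@g,d@yy])).round(1))
G('ptr',f(280,200,.034))
for z in(.034,.038,.042):G('mk tip',f(219,180,z));G('mk head',f(198,190,z))
# red colour centroids in both views
for n in('scene','top'):
    im=np.array(ctrl.get_image(n)).astype(int); r,gg,b=im[...,0],im[...,1],im[...,2]
    m=((r>140)&(gg<70)&(b<70)).astype(np.uint8)
    k,l,st,c=cv2.connectedComponentsWithStats(m)
    for i in range(1,k):
        if 3<st[i,4]<60:
            p=back(n,c[i],.036); d=p[:2]-O
            if abs(d@g+.06)<.05 and abs(d@yy+.085)<.02: print(n,c[i].round(1),st[i]);G('red',p)
```

```text
ptr [0.7163 0.0721 0.034 ] gauge mm [-45.8 -72.5]
mk tip [0.7207 0.0476 0.034 ] gauge mm [-70.  -78.5]
mk head [0.7282 0.0428 0.034 ] gauge mm [-74.3 -86.3]
mk tip [0.7221 0.0487 0.038 ] gauge mm [-68.8 -79.9]
mk head [0.7296 0.0439 0.038 ] gauge mm [-73.1 -87.7]
mk tip [0.7236 0.0498 0.042 ] gauge mm [-67.6 -81.3]
mk head [0.7311 0.045  0.042 ] gauge mm [-71.9 -89. ]
scene [288.2 266.9] [286 265   5   4  13]
red [0.7289 0.0446 0.036 ] gauge mm [-72.5 -86.9]
```

Request:
{"api": "jog_arm", "payload": {"deltas": [[1,[-0.0006,-0.0085,0],[0,0,0]],[1,[-0.0012,-0.0185,0],[0,0,0]],[1,[-0.0019,-0.0285,0],[0,0,0]],[1,[-0.0026,-0.0385,0],[0,0,0]],[1,[-0.0032,-0.0485,0],[0,0,0]],[1,[-0.0037,-0.055,0],[0,0,0]],[1,[-0.004,-0.06,0],[0,0,0]],[1,[-0.004,-0.06,0],[0,0,0]]]}}

```text
t: 13.13
tool_pos: [0.638, -0.0346, 0.0381]
tool_rot: [-2.293, -2.141, -0.01]
contact_force: [2.2, 13.9, -3.3]
opening: 0.0127
grip_force: 98.3
```

Run:
```python
from h import *
print(ctrl.get_obs()['tool_pos'])
snap('scene','s5.png',(265,245,345,290),10)
im=np.array(ctrl.get_image('top'))[:,:,::-1][125:155,295:340]
cv2.imwrite('pics/t5.png',cv2.resize(im,None,fx=10,fy=10,interpolation=2))
```

```text
[ 0.63803444 -0.03457704  0.03811978]
```

View pics/s5.png

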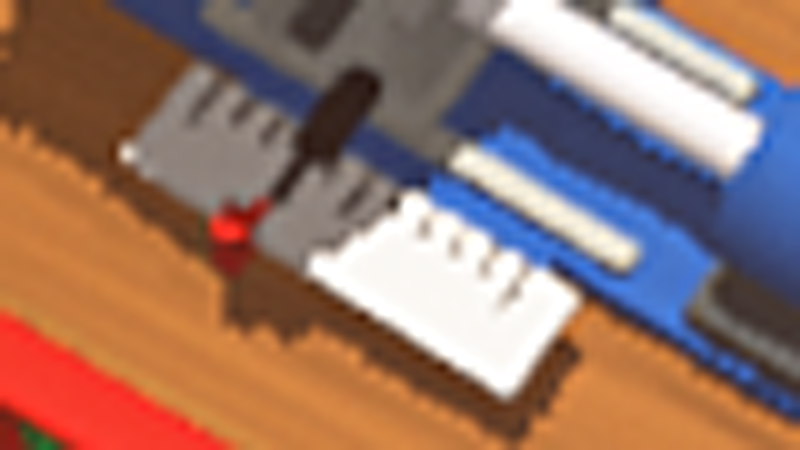

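Run:
```python
from h import *
g=np.array([.066,.998]);O=np.array([.647,.1226]);yy=np.array([-.998,.066])
def px(gx,gy,z):
    return ((proj('scene',np.r_[O+gx*g+gy*yy,z])-[264.5,244.5])*10-.5).round(0)
print('ptr at -67',px(-.067,-.074,.034),'ptr base -67',px(-.067,-.045,.034))
for m in(-.069,-.071,-.073):
    print(m,'tip',px(m,-.076,.034),'flag top',px(m-.004,-.085,.042),px(m+.004,-.085,.042),'bottom',px(m,-.094,.034),px(m,-.094,.0))
f=lambda x,y,z: back('scene',((x+.5)/10-.5+265,(y+.5)/10-.5+245),z)
for n,x,y in(('ptr',272,203),('mk',263,206)):
    d=f(x,y,.034)[:2]-O; print(n,d@g,d@yy)
```

```text
ptr at -67 [282. 200.] ptr base -67 [343. 118.]
-0.069 tip [271. 202.] flag top [238. 208.] [263. 223.] bottom [232. 254.] [238. 305.]
-0.071 tip [265. 198.] flag top [232. 204.] [257. 219.] bottom [226. 250.] [232. 301.]
-0.073 tip [259. 195.] flag top [226. 200.] [250. 216.] bottom [220. 246.] [226. 297.]
ptr -0.0687033581767937 -0.07613554859243764
mk -0.07020806922220699 -0.07817781021957605
```

View pics/t5.png

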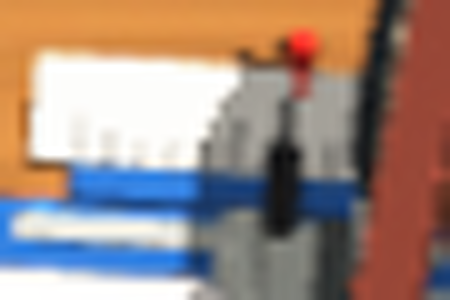

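Request:
{"api": "jog_arm", "payload": {"deltas": [[1,[-0.0003,-0.0045,0],[0,0,0]],[1,[-0.0006,-0.0085,0],[0,0,0]],[1,[-0.0006,-0.0085,0],[0,0,0]],[1,[-0.0006,-0.0085,0],[0,0,0]]]}}

```text
t: 13.57
tool_pos: [0.6378, -0.0375, 0.0381]
tool_rot: [-2.292, -2.141, -0.01]
contact_force: [2.8, 15.6, -4.1]
opening: 0.0127
grip_force: 98.3
```

Run:
```python
from h import *
print(ctrl.get_obs()['tool_pos'],ctrl.get_obs()['contact_force'])
im=np.array(ctrl.get_image('top')).astype(int)[125:155,295:332]
r=im[...,0]-im[...,1:].max(2)
ys,xs=np.nonzero((r>70)&(np.arange(30)[:,None]<10)&(im[...,1]<110)); print('red',xs,ys,(xs*1.).mean(),np.average(xs,weights=r[ys,xs]))
for y in range(8,24): print(y,im[y,23:35].sum(1)//3, 'R',im[y,23:35,0]-im[y,23:35,1])
```

```text
[ 0.63784994 -0.03752947  0.03808707] [ 2.81316406 15.56159678 -4.13429978]
red [29 30 29 30 31 29 30 31 29 30 30] [3 3 4 4 4 5 5 5 6 6 7] 29.818181818181817 29.81761006289308
8 [251 230 159 158 158 159 124 110 149 160 159 159] R [ 1  2  4  3  3  3 47 67 19  4  4  3]
9 [235 159 159 159 159 157 115 108 150 160 160 159] R [ 3  3  4  4  4  3 29 48 16  4  4  3]
10 [230 160 159 159 160 141  83 115 159 159 160 158] R [2 4 4 4 2 4 2 2 4 2 4 4]
11 [155 156 159 159 160 140  82 115 160 159 159 160] R [3 4 3 3 4 4 2 2 4 3 3 4]
12 [127 131 159 160 159 127  72 122 159 160 159 160] R [1 2 4 4 3 2 0 3 4 3 3 4]
13 [125 132 158 156 153 121  68 117 157 157 158 159] R [2 3 4 3 3 3 1 2 3 4 4 3]
14 [123 143 160 139 101  66  50  89 141 140 142 159] R [3 3 3 4 1 0 0 2 3 5 4 3]
15 [122 143 157 127  64  22  23  26 115 128 130 158] R [ 4  4  4  2  1 -1 -1  0  3  3  2  3]
16 [121 139 138 122  84  23  23  41 119 128 131 159] R [1 2 2 1 1 0 0 0 2 3 3 3]
17 [103 108 107 114  80  24  24  39 107 124 125 146] R [-16 -11 -12 -10  -6   0   0   0   1   2   1   2]
18 [71 71 70 69 50 24 23 30 62 79 78 79] R [-37 -37 -35 -36 -19   0   1  -5 -21 -30 -30 -31]
19 [69 70 69 64 43 23 23 30 56 70 71 71] R [-35 -35 -36 -31 -15   0   1  -5 -26 -37 -37 -39]
20 [69 77 79 69 44 24 24 37 58 69 70 70] R [-27 -23 -21 -21 -11   0  -1 -12 -30 -37 -37 -37]
21 [ 99 123 131 106  54  23  24  39  57  60  56  59] R [-14  -4  -1  -4  -5   0   0  -8 -20 -26 -26 -26]
22 [116 123 125 107  61  24  25  66  97  79  51  52] R [ -5  -1  -1  -2   0  -1  -1  -6 -11 -13  -5  -3]
23 [125 126 125 112  79  51  53 101 127  96  55  51] R [-1 -1 -3 -1 -1 -1  0 -1 -2 -1 -3 -1]
```

Request:
{"api": "jog_arm", "payload": {"deltas": [[1,[-0.0002,-0.003,0],[0,0,0]],[1,[-0.0002,-0.003,0],[0,0,0]],[1,[-0.0002,-0.003,0],[0,0,0]],[1,[-0.0002,-0.003,0],[0,0,0]],[1,[-0.0002,-0.003,0],[0,0,0]],[1,[-0.0002,-0.003,0],[0,0,0]],[1,[-0.0002,-0.003,0],[0,0,0]],[1,[-0.0002,-0.003,0],[0,0,0]],[1,[-0.0002,-0.003,0],[0,0,0]],[1,[-0.0002,-0.003,0],[0,0,0]],[1,[-0.0002,-0.003,0],[0,0,0]],[1,[-0.0002,-0.003,0],[0,0,0]]]}}

```text
t: 14.62
tool_pos: [0.6378, -0.0386, 0.0381]
tool_rot: [-2.292, -2.141, -0.01]
contact_force: [2.6, 14.8, -3.2]
opening: 0.0127
grip_force: 98.3
```

Request:
{"api": "jog_arm", "payload": {"deltas": [[1,[0,0,0],[0,0,0]],[1,[0,0,0],[0,0,0]],[1,[0,0,0],[0,0,0]],[1,[0,0,0],[0,0,0]],[1,[0,0,0],[0,0,0]],[1,[0,0,0],[0,0,0]],[1,[0,0,0],[0,0,0]],[1,[0,0,0],[0,0,0]],[1,[0,0,0],[0,0,0]],[1,[0,0,0],[0,0,0]],[1,[0,0,0],[0,0,0]],[1,[0,0,0],[0,0,0]]]}}

```text
t: 15.62
tool_pos: [0.6378, -0.0386, 0.0381]
tool_rot: [-2.292, -2.141, -0.01]
contact_force: [3.0, 14.4, -3.6]
opening: 0.0126
grip_force: 98.3
```

Run:
```python
from h import *
o=ctrl.get_obs();print(o['tool_pos'],o['contact_force'])
im=np.array(ctrl.get_image('top')).astype(int)[125:155,295:332]
for y in range(7,13): print(y,im[y,26:35].sum(1)//3, 'R',im[y,26:35,0]-im[y,26:35,1])
```

```text
[ 0.63777998 -0.03860449  0.03810429] [ 2.96106698 14.4405737  -3.64612393]
7 [159 159 147 107  94 126 130 137 150] R [ 3  3 14 68 87 31 13 28 34]
8 [160 159 160 124 110 149 159 160 159] R [ 4  3  3 48 68 18  4  4  3]
9 [160 159 159 118 105 148 160 160 159] R [ 3  4  2 29 49 16  3  4  3]
10 [159 159 160 109  89 143 159 159 160] R [3 3 3 2 3 3 3 3 2]
11 [161 159 159 109  89 143 159 160 159] R [4 3 3 3 2 3 4 3 4]
12 [159 159 157 106  92 145 159 159 159] R [4 3 3 2 3 3 3 4 3]
```

Request:
{"api": "jog_arm", "payload": {"deltas": [[1,[0,0,0],[0,0,0]],[1,[0,0,0],[0,0,0]],[1,[0.0003,0.005,0],[0,0,0]],[1,[0.001,0.014,0],[0,0,0]],[1,[0.0016,0.024,0],[0,0,0]],[1,[0.0023,0.034,0],[0,0,0]],[1,[0.003,0.044,0],[0,0,0]],[1,[0.0036,0.054,0],[0,0,0]],[1,[0.0043,0.064,0],[0,0,0]],[1,[0.005,0.074,0],[0,0,0]],[1,[0.0056,0.084,0],[0,0,0]],[1,[0.0063,0.094,0],[0,0,0]]]}}

```text
t: 16.67
tool_pos: [0.6402, -0.0027, 0.0383]
tool_rot: [-2.294, -2.143, -0.006]
contact_force: [1.5, 8.6, -1.7]
opening: 0.0128
grip_force: 98.4
```

Request:
{"api": "jog_arm", "payload": {"deltas": [[1,[0.0007,0.01,0],[0,0,0]],[1,[0.0014,0.02,0],[0,0,0]],[1,[0.002,0.03,0],[0,0,0]],[1,[0.0027,0.04,0],[0,0,0]],[1,[0.0034,0.05,0],[0,0,0]],[1,[0.004,0.06,0],[0,0,0]],[1,[0.0045,0.068,0],[0,0,0]],[1,[0.005,0.076,0],[0,0,0]],[1,[0.0055,0.083,0],[0,0,0]],[1,[0.006,0.09,0],[0,0,0]],[1,[0.0064,0.097,0],[0,0,0]],[1,[0.0064,0.097,0],[0,0,0]]]}}

```text
t: 17.67
tool_pos: [0.6423, 0.0333, 0.0381]
tool_rot: [2.294, 2.145, -0.002]
contact_force: [-0.2, 0.8, -1.7]
opening: 0.0124
grip_force: 98.5
```

Request:
{"api": "jog_arm", "payload": {"deltas": [[1,[0,0,0],[0,0,0]],[1,[0,0,0],[0,0,0]],[1,[0,0,0],[0,0,0]],[1,[0,0,0],[0,0,0]]]}}

```text
t: 18.0
tool_pos: [0.6423, 0.0334, 0.038]
tool_rot: [2.296, 2.145, -0.001]
contact_force: [-0.6, -0.3, -2.5]
opening: 0.0127
grip_force: 98.5
```

Request:
{"api": "jog_arm", "payload": {"deltas": [[1,[0.0005,0.008,0],[0,0,0]],[1,[0.001,0.016,0],[0,0,0]],[1,[0.001,0.018,0.005],[0,0,0]],[1,[0.001,0.018,0.02],[0,0,0]],[1,[0.001,0.018,0.035],[0,0,0]],[1,[0.001,0.018,0.05],[0,0,0]],[1,[0.001,0.018,0.05],[0,0,0]]]}}

```text
t: 18.58
tool_pos: [0.6444, 0.0409, 0.0607]
tool_rot: [2.293, 2.143, 0.004]
contact_force: [0.8, 0.5, -1.7]
opening: 0.0128
grip_force: 98.5
```

Request:
{"api": "jog_arm", "payload": {"deltas": [[1,[0,0,0.02],[0,0,0]],[1,[0,0,0.04],[0,0,0]],[1,[0,0,0.06],[0,0,0]],[1,[0,0,0.08],[0,0,0]],[1,[0,0,0.11],[0,0,0]],[1,[0,0,0.14],[0,0,0]],[1,[0,0,0.165],[0,0,0]],[1,[0,0,0.18],[0,0,0]],[1,[0,0,0.18],[0,0,0]]]}}

```text
t: 19.33
tool_pos: [0.6442, 0.0409, 0.1329]
tool_rot: [2.293, 2.143, 0.005]
contact_force: [0.7, 0.1, -2.4]
opening: 0.0127
grip_force: 98.5
```

Request:
{"api": "jog_arm", "payload": {"deltas": [[1,[-0.04,-0.04,0],[0,0,-0.035]],[1,[-0.1,-0.1,0],[0,0,-0.074]],[1,[-0.16,-0.17,0],[0,0,-0.113]],[1,[-0.22,-0.25,0],[0,0,-0.152]],[1,[-0.28,-0.33,0],[0,0,-0.191]],[1,[-0.34,-0.41,0],[0,0,-0.23]],[1,[-0.39,-0.5,0],[0,0,-0.27]],[1,[-0.415,-0.59,0],[0,0,-0.309]],[1,[-0.415,-0.68,0],[0,0,-0.348]],[1,[-0.415,-0.77,0],[0,0,-0.387]],[1,[-0.415,-0.86,0],[0,0,-0.425]],[1,[-0.415,-0.94,0],[0,0,-0.461]]]}}

```text
t: 20.33
tool_pos: [0.476, -0.337, 0.1297]
tool_rot: [-3.141, -0.075, 0.001]
contact_force: [0.9, 0.7, -2.2]
opening: 0.0123
grip_force: 98.6
```

Request:
{"api": "jog_arm", "payload": {"deltas": [[1,[0,-0.035,0],[0,0,0]],[1,[0,-0.05,-0.03],[0,0,0]],[1,[0,-0.05,-0.08],[0,0,0]],[1,[0,-0.05,-0.13],[0,0,0]],[1,[0,-0.05,-0.16],[0,0,0]],[1,[0,-0.05,-0.16],[0,0,0]],[1,[0,-0.05,-0.16],[0,0,0]]]}}

```text
t: 20.92
tool_pos: [0.4763, -0.3534, 0.0647]
tool_rot: [-3.138, -0.089, 0.003]
contact_force: [0.2, 0.8, -1.7]
opening: 0.0129
grip_force: 98.6
```

Run:
```python
from h import *
a=np.array(ctrl.get_image('top'))[:,:,::-1][100:250,230:500]
b=np.array(ctrl.get_image('scene'))[:,:,::-1][80:280,160:360]
a=cv2.resize(a,(540,300));b=cv2.resize(b,(500,500))[:300+0]
cv2.imwrite('pics/c6.png',cv2.copyMakeBorder(np.vstack([a,cv2.resize(b,(540,300))]),0,0,0,0,0))
```

```text
(no output)
```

View pics/c6.png

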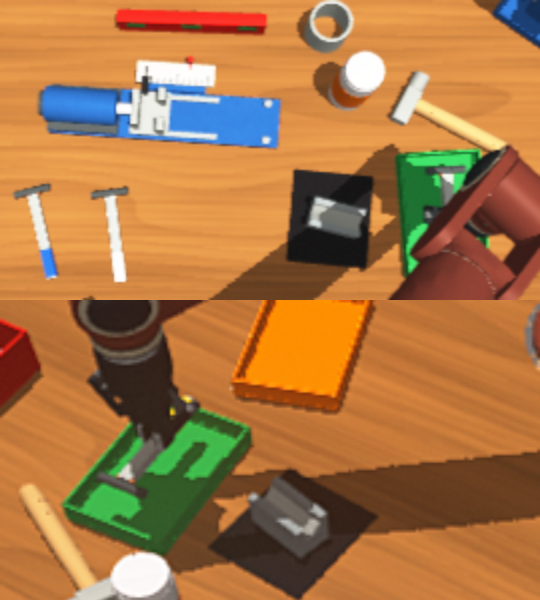

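Request:
{"api": "jog_arm", "payload": {"deltas": [[1,[0,0,-0.03],[0,0,0]],[1,[0,0,-0.06],[0,0,0]],[1,[0,0,-0.09],[0,0,0]],[1,[0,0,-0.11],[0,0,0]],[1,[0,0,-0.12],[0,0,0]],[1,[0,0,-0.125],[0,0,0]],[1,[0,0,-0.128],[0,0,0]],[1,[0,0,-0.128],[0,0,0]],[1,[0,0,-0.128],[0,0,0]]]}}

```text
t: 21.77
tool_pos: [0.4772, -0.3554, 0.0155]
tool_rot: [3.14, 0.086, 0.001]
contact_force: [-0.1, -0.1, -2.9]
opening: 0.0127
grip_force: 98.6
```

Request:
{"api": "jog_arm", "payload": {"deltas": [[1,[0,0,-0.003],[0,0,0]],[1,[0,0,-0.006],[0,0,0]],[1,[0,0,-0.009],[0,0,0]],[1,[0,0,-0.009],[0,0,0]],[1,[0,0,-0.009],[0,0,0]]]}}

```text
t: 22.18
tool_pos: [0.4767, -0.3549, 0.0112]
tool_rot: [-3.14, -0.086, 0.0]
contact_force: [-0.3, 0.0, -2.1]
opening: 0.0128
grip_force: 98.6
```

Request:
{"api": "jog_arm", "payload": {"deltas": [[1,[0,0,-0.002],[0,0,0]],[1,[0,0,-0.004],[0,0,0]],[1,[0,0,-0.004],[0,0,0]],[1,[0,0,-0.004],[0,0,0]]]}}

```text
t: 22.52
tool_pos: [0.477, -0.3551, 0.0107]
tool_rot: [-3.14, -0.086, 0.0]
contact_force: [-2.9, 1.5, 5.8]
opening: 0.0128
grip_force: 99.6
```

Contact made; now open and raise.

Request:
{"api": "jog_arm", "payload": {"deltas": [[0.6,[0,0,0],[0,0,0]],[0.3,[0,0,0],[0,0,0]],[0,[0,0,0],[0,0,0]],[0,[0,0,0],[0,0,0]],[0,[0,0,0.03],[0,0,0]],[0,[0,0,0.1],[0,0,0]],[0,[0,0,0.2],[0,0,0]],[0,[0,0,0.3],[0,0,0]],[0,[-0.1,-0.1,0.4],[0,0,0]],[0,[-0.2,-0.2,0.45],[0,0,0]],[0,[-0.25,-0.25,0.45],[0,0,0]],[0,[-0.25,-0.25,0.45],[0,0,0]]]}}

```text
t: 23.52
tool_pos: [0.3756, -0.4574, 0.1935]
tool_rot: [3.136, 0.085, 0.003]
contact_force: [0.5, 0.1, 1.2]
opening: 0.0427
grip_force: 0.0
```

Run:
```python
from h import *
im=np.array(ctrl.get_image('scene'))[:,:,::-1][80:280,160:400]
cv2.imwrite('pics/s7.png',cv2.resize(im,(720,600)))
```

```text
(no output)
```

View pics/s7.png

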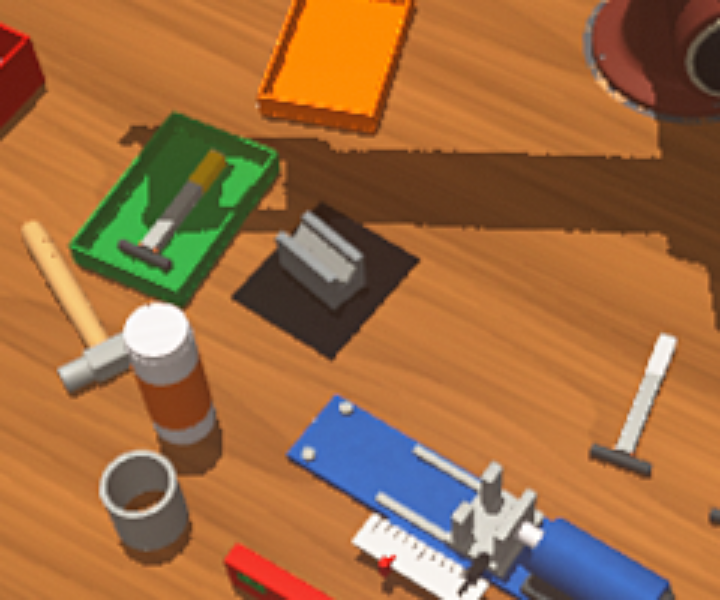

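The T-piece lies flat in the green tray (around (180,210)), the V-block stands on the mat (around (320,260)), and the gauge is home.

```bash
python3 -c "
from station import ctrl
print(ctrl.finish_job())"
```

```text
the job is handed in; nothing more can be done
None
```

The job is handed in at about 23.6 s: the yellow T-piece drew the gauge to the marker and held it there for two seconds, the gauge is back home, the T-piece lies flat in the green tray, and the V-block stands upright on the mat; no verdict was returned.

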